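Pin and lock the keeper bar of a damper cradle

ROBOT

A 7-joint arm with a two-finger parallel gripper is mounted at the origin on the work surface. World frame = base frame: x ahead of the robot, y to its left, z up, the work surface at z = 0. Lengths are in m, angles in degrees, forces in N, time in s.
With the tool pointing down it reaches from about 0.425 to 0.925 m from the base axis. Payload 6.8 kg.
Tool frame: the origin (TCP) lies midway between the tips of the shut fingers; the grasp point (between the pads) lies 19 mm behind it (robot.grasp_offset is the distance from the TCP to the grasp point, in m); z points along the fingers, y is the line along which they close (so a half turn about z gives the same grasp; the last joint's range is limited). The gripper opens to 85 mm and grips with 20 to 120 N. Pads are 22 mm wide; open, the fingers measure 114 mm over their backs; the gripper's body (76 mm by 85 mm) begins 54 mm behind the grasp point. The pads swing forward as they close: fully open they stand 13 mm farther back than shut.
Start: joints at [-79.188, 27.33, 1.283, 89.118, -0.659, 63.558, -4.761], TCP at [0.197, 0.646, 0.231] pointing down, gripper open.
Joint ranges: [-169.35, 169.35], [-19.33, 120.38], [-80.79, 83.38], [13.8, 139.57], [-78.32, 258.32], [9.67, 109.79], [-169.56, 169.56]. Speed limits (degrees/s): [136.94, 136.94, 180, 180, 180, 180, 180].

INTERFACE

Orientations are given as a 3x3 rotation matrix whose columns are the frame's x, y, z axes.
In Python, from cell import robot gives the robot as it stands. The module is installed in compiled form; this text tells all that it offers.
- The arm moves only by the tool carry_out, never from a script. Its argument "commands" is a list of rows, each an object with "linear": the shift along the tool's x, y, z in mm, a list of three; "turn": the turn about the tool's z in degrees; "fingers": the opening, from -1 (shut) to 1 (fully open). In form: [{"linear": [dx, dy, dz], "turn": turn, "fingers": fingers}, ...]. A call has 1 to 12 rows; each row shifts and turns the commanded pose from where the row before left it, along the tool's axes as they then stand; what a row does not reach is not made up. A row lasts 1/12 s, in which the tool goes at most 41.7 mm and 7.16 degrees, less where a joint would pass 70% of its speed; a pose out of reach is approached as far as the arm can. A call with a gripper value outside its range is refused whole. The fingers move at their own pace and stop on an object; "force" is the grip in N (left out, the last holds). Time passes only in rows, so rows that do not move let the fingers close. It gives the time, the measured TCP pose, the force, the opening and the grip force at its end, in the units of the state.
- robot.get_state(): the state, without advancing time (a new reading comes with each control period).
- robot.grab_frame(name): name is "scene" or "top" or "wrist"; returns the picture (384x512x3 uint8, blue, green, red); there is no depth.
- robot.get_calibration(name): a dict with "vfov" (degrees; the focal length in pixels is half the picture's height over the tangent of half this angle, whatever the lens; pixels are square), "cx", "cy" (the principal point, pixels), "k1" (the pictures are not rectified: a ray, as slopes to the right and down, at radius r is drawn at 1 + k1 r^2 times it, then the intrinsics apply), "extrinsics" (4x4, takes a point from world to camera coordinates). Camera axes: x right, y up, looking along -z (the intrinsics and any distortion apply to the point x, -y, -z); pixel columns grow to the right and rows downward; lengths in m; the calibration is good to about 2 mm. A picture is of the moment at which its call begins: read the wrist's pose just before it. get_calibration takes no time and is no camera call; for the wrist camera it gives the pose at the moment of the call.
- robot.hand_in(): hands the job in; it is judged then, once.
The state is a dict: "time": time; "q": joint angles; "joint_vel": joint speeds; "joint_torque": joint torques, N m; "eef_pos": TCP position; "ee_rot": TCP orientation; "contact_force": force on the tool from outside, world axes, zero at the start; "wrist_torque": the same for the moment, N m; "opening": opening from 0.0 (shut) to 1.0 (fully open); "gripper_force": force on a finger pad.
Only numpy, scipy, OpenCV 4.12 (cv2) and the standard library are available. Lean on these libraries where they do the work, as an engineer would, in place of code of your own. Each camera call takes 0.05 s, during which the arm holds its last target. There are 200 camera calls.

TASK

Secure the damper in its bench cradle: swing the blue keeper bar across it until its eye is fully home in the fork, then push the orange-handled pin down through the fork and the eye until its collar sits flush on the fork, and finally slide the yellow forked lock all the way over the collar to its end stop. Leave the damper lying in the cradle, and do not disturb the black-handled spare pin, the jar, the tin or the spray can.

Things in the scene. Friction and masses are not known exactly. Their poses are not given: they have to be found in the camera images.
- cradle: Fixed bench cradle, dark base plate 120 x 360 x 12 mm. Origin: its underside, right below the pin axis. y runs lengthwise: lock at -y, fork at y = 0, bar's hinge at y = +160 mm. The fork opens to +x; a web closes it at x = -25 to -39 mm. Grey lock pedestal: x +-25 mm, y -170 to -55 mm, 92 mm high. Two grey rails (y = 46 and 94 mm, 26 mm high) hold the damper along x.
- fork_seat (a point): Centre of the hole mouth on top of the aluminium fork, 82 mm above the bench; axes as the cradle. Two tines 50 x 50 x 12 mm (tops at 82 and 52 mm) with vertical 21.2 mm holes; the bar's eye goes between. A sprung plunger below them grips the shank: by its own weight the pin stops about 9 mm short of flush; pushing it home takes 5 to 8 N, or up to 20 N if held askew. It then stays.
- hinge_axis (a point): Point on the vertical hinge axis of the blue bar, at the height of the bar's top face (68 mm above the bench), 160 mm from the pin axis along the cradle's +y.
- bar (a joint): Angle of the blue keeper bar about its vertical hinge, rad: 0 = closed at its stop, its eye's 22 mm hole in line with the fork's; grows (counter-clockwise from above) as it swings out to the cradle's +x side, to 1.2. Light friction (0.12 N m); stays where left. At angle q it points from the hinge along (sin q, -cos q) in the cradle's x, y.
- bar_handle (a point): Top centre of the bar's upright black round handle, 20 mm diameter, 45 mm tall, standing on the bar's top face (68 mm above the bench; handle top at 113 mm), 100 mm from the hinge axis. The bar is 34 mm wide, 14 mm thick, its underside 54 mm above the bench.
- pin: Loose steel headed pin with orange round handle, about 0.24 kg, 112 mm long, upright in one of the stand's holes. Origin: centre of the shank's lower end; z towards the handle. Shank 20 mm diameter, 60 mm long, with 6 mm tapered nose; collar 44 mm diameter, 8 mm thick; handle 24 mm diameter, 44 mm tall (68 to 112 mm from the origin).
- pin_collar (a point): Centre of the underside of the pin's collar, 60 mm above the pin's origin; it meets fork_seat when the pin is fully home (the handle's top is then 134 mm above the bench).
- lock (a joint): Travel of the yellow lock, m: 0 = drawn back, 0.060 = end stop, along the cradle's +y towards the pin. Friction about 2.5 N; stays where left. Its two prongs (gap 30 mm) pass either side of the pin's handle, 3 mm above the seated collar; they strike a collar that is not seated.
- lock_grip (a point): Top centre of the lock's upright yellow grip, 24 mm (cradle x) by 18 mm (cradle y), 35 mm tall, top 134 mm above the bench. The 6 mm yellow plate under it has its top at 99 mm; prong tips are 84 mm ahead of the grip's centre. The grip is 130 mm from the pin axis at travel 0, 70 mm at the end stop.
- damper: Loose cylindrical damper lying along the cradle's x between the rails, black body 36 mm diameter, 171 mm long overall. Origin on its axis at mid-length, about 30 mm above the bench; top of it 48 mm up. It is the work held by the bar and stays where it lies.
- stand: Fixed wooden pin stand 150 x 60 x 36 mm (x, y, z); origin: centre of its underside. Two blind holes 21.6 mm wide, 30 mm deep, at x = -45 and +45 mm: one holds the orange pin, the other the spare, either way round. The pin's lower end rests 6 mm above the bench.
- spare: Loose shorter pin with a black handle (shank 36 mm, 88 mm long overall), in the stand's other hole; not wanted. Origin: centre of its lower end.
- jar: Loose black jar with a brass-coloured lid, 60 mm diameter, 45 mm tall; origin: centre of its underside. A bystander.
- tin: Loose red tin, 68 mm diameter, 50 mm tall; origin: centre of its underside. A bystander.
- spray: Loose dark spray can with red cap, 64 mm diameter, 190 mm tall; origin: centre of its underside. A bystander.
There are look-alikes about, which are no part of the job. What is shaped like the damper but green is not meant.

How it is judged (in metres and radians):
On the way, in this order (a step that is already met when the one before it is completed fails the run):
1. the bar is swung home into the fork (value of joint bar below 0.03 rad), for 0.2 s.
2. with the bar home, the pin is pushed through fork and eye until its collar is flush on the fork (value of joint bar below 0.03 rad and horizontal distance between pin_collar and fork_seat below 0.003 m and z of pin_collar in the frame of fork_seat below 0.002 m and angle between pin's own z axis and vertical below 0.08 rad), for 0.2 s.
3. the lock is slid over the collar to its end stop (all of step 2 and value of joint lock above 0.056 m), for 0.2 s.
At the end, for the whole second after the job is handed in: The bar is closed (under 0.03 rad), the pin is through fork and eye with its collar within 2 mm of the fork's top and 3 mm of the hole's axis, upright within 0.08 rad and at rest, the lock is at its end stop (over 56 of 60 mm), and the damper still lies in the cradle within 25 mm of where it was (all of step 3 and linear speed of pin below 0.02 m/s and z of damper in the frame of cradle below 0.036 m and distance of damper from where it was at the start of the episode below 0.025 m); the robot touches nothing.
It fails at once if the spare pin is knocked over or moved more than 40 mm (distance of spare from where it was at the start of the episode above 0.04 m or angle between spare's own z axis and vertical above 0.5 rad).
It fails at once if the black jar is knocked over or moved more than 40 mm (distance of jar from where it was at the start of the episode above 0.04 m or angle between jar's own z axis and vertical above 0.5 rad).
It fails at once if the red tin is knocked over or moved more than 40 mm (distance of tin from where it was at the start of the episode above 0.04 m or angle between tin's own z axis and vertical above 0.5 rad).
It fails at once if the spray can is knocked over or moved more than 40 mm (distance of spray from where it was at the start of the episode above 0.04 m or angle between spray's own z axis and vertical above 0.5 rad).
It also fails if it takes over 70 s, if anything falls off the work surface, if the arm or the gripper's body presses on something with over 40 N, if the wrist force passes 120 N, or if a joint passes its speed limit or range.

## Working session

There is one attempt and no reset: what is moved stays moved. The work goes in short steps, Python scripts to look and compute and a tool call to move; the robot and the scene stay as the last step left them, time stands still between calls to the robot, and variables do not carry over. Pictures are saved under pics/ and viewed, at most 10 in all, crops included, and the job is handed in when it is done.

Besides the shell and the picture viewer there is one more tool, called after "Request:" as a command line: name --argument value ..., lists and objects as JSON in quotes. carry_out: Moves the arm, as the interface text tells. Its arguments: {"type":"object","properties":{"commands":{"type":"array","items":{"type":"object","properties":{"linear":{"type":"array","items":{"type":"number"}},"turn":{"type":"number"},"fingers":{"type":"number"}}}},"force":{"type":"number"}},"required":["commands"]}

```bash
mkdir -p pics
cat > h.py <<'E'
import numpy as np, cv2
from cell import robot
def cal(n):
    c=robot.get_calibration(n); E=np.array(c["extrinsics"]); f=192/np.tan(np.radians(c["vfov"])/2)
    return c,E,f
def ray(c3,u,v):
    c,E,f=c3
    x=(u-c["cx"])/f; y=(v-c["cy"])/f
    K=np.array([[1,0,0],[0,1,0],[0,0,1.]])
    p=cv2.undistortPoints(np.array([[[x,y]]],float),K,np.array([c["k1"],0,0,0.]))[0,0]
    d=E[:3,:3].T@np.array([p[0],-p[1],-1]); o=-E[:3,:3].T@E[:3,3]
    return o,d/np.linalg.norm(d)
def onz(c3,u,v,z):
    o,d=ray(c3,u,v); return o+d*(z-o[2])/d[2]
def proj(c3,P):
    c,E,f=c3; q=E[:3,:3]@np.array(P)+E[:3,3]; x=q[0]/-q[2]; y=-q[1]/-q[2]
    s=1+c["k1"]*(x*x+y*y); return c["cx"]+f*x*s, c["cy"]+f*y*s
def tri(*rs):
    A=0;b=0
    for o,d in rs:
        M=np.eye(3)-np.outer(d,d); A=A+M; b=b+M@o
    return np.linalg.solve(A,b)
E
python3 - <<'E'
from h import *
for n in("scene","top"):
    im=robot.grab_frame(n); cv2.imwrite(f"pics/{n}0.png",im)
    cv2.imwrite(f"pics/{n}0v.png",cv2.resize(im,(768,576)))
    c,E,f=cal(n); print(n,c["k1"],f,(-E[:3,:3].T@E[:3,3]).round(3))
s=robot.get_state(); print(s["time"],s["eef_pos"],np.round(s["ee_rot"],3),s["contact_force"])
E
```

```text
scene 0.01724266276848383 373.86007745415435 [ 1.123 -0.597  0.704]
top -0.16284735320586108 435.07513763849835 [0.47  0.002 1.473]
0.1 [0.19723996 0.64500567 0.23044882] [[-0.956  0.292 -0.   ]
 [ 0.292  0.956 -0.002]
 [-0.    -0.002 -1.   ]] [-0.15804276 -0.18504393  0.12827192]
```

View pics/scene0v.png

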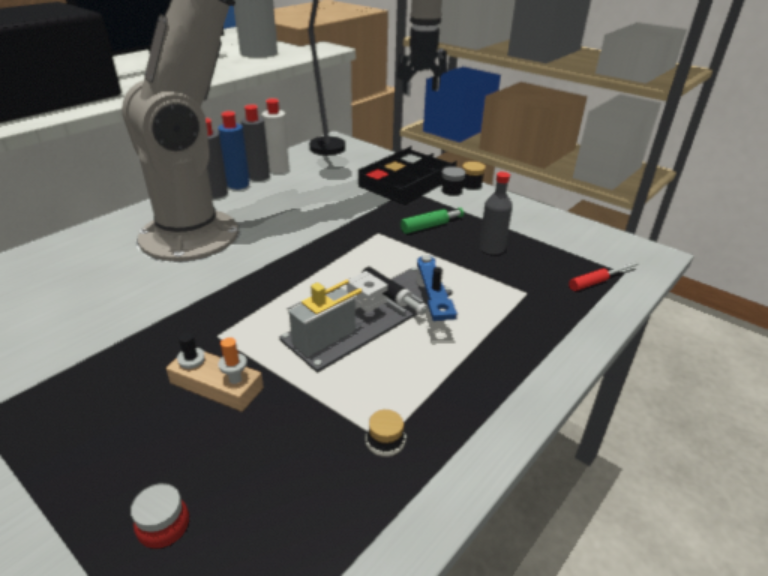

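View pics/top0v.png

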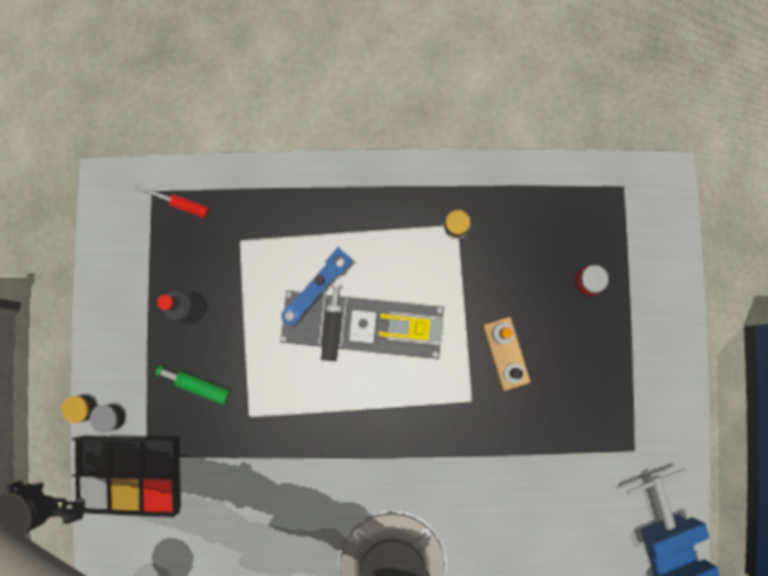

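The scene view shows the pin stand at (215,375), with the orange pin at (230,352) and the black spare at (189,350). The cradle is at (360,310), with the yellow lock at (320,293) and the bar swung out at (435,285). The top view shows the same things: orange pin (505,334), black spare (514,374), fork hole (362,324), lock grip (420,328), bar handle (320,280), jar (457,222), tin (593,279) and spray can (166,302). Only the orange-handled pin at (505,334) fits the description. The green object at (200,385) is the decoy damper.

```bash
cat > m.py <<'E'
from h import *
def cent(im,lo,hi,box=None):
    m=cv2.inRange(cv2.cvtColor(im,cv2.COLOR_BGR2HSV),lo,hi)
    if box: k=np.zeros_like(m); x0,y0,x1,y1=box; k[y0:y1,x0:x1]=1; m=m*k
    n,_,st,ce=cv2.connectedComponentsWithStats(m)
    i=1+np.argmax(st[1:,4]); return ce[i],st[i],m
E
python3 - <<'E'
from m import *
T=cal("top");S=cal("scene"); it=cv2.imread("pics/top0.png"); is_=cv2.imread("pics/scene0.png")
o,st,_=cent(it,(5,150,120),(17,255,255),(310,200,360,270)); print("orange top",o,st, onz(T,*o,.116))
o2,st,_=cent(is_,(5,150,120),(17,255,255),(130,210,180,270)); print("orange scene",o2,st,"axis mid",onz(S,*o2,.096),tri(ray(T,*o),ray(S,*o2)))
b,st,mb=cent(it,(100,100,60),(125,255,255),(180,150,245,230)); print("blue",b,st)
r=cv2.minAreaRect(cv2.findNonZero(mb)); print(r,[onz(T,*p,.068).round(4) for p in cv2.boxPoints(r)])
y,st,my=cent(it,(22,150,100),(35,255,255),(240,190,300,240)); print("yellow",y,st)
# fork top: bright square
m=cv2.inRange(cv2.cvtColor(it,cv2.COLOR_BGR2GRAY),150,255)[205:230,228:255]
n,_,s2,c2=cv2.connectedComponentsWithStats(m); print("fork",[(s2[i],c2[i]+[228,205],onz(T,*(c2[i]+[228,205]),.082).round(4)) for i in range(1,n) if s2[i,4]>40])
# base plate corners by eye (display px)
for n,p in dict(grip=(420,328,.134),handle=(320,280,.113),hinge=(291,315,.068),eye=(340,262,.068),hole=(362,324,.082),c1=(438,357,.012),c2=(443,307,.012),c3=(281,345,.012),c4=(288,291,.012),spare=(514,374,.094),jar=(457,222,.045),tin=(594,279,.05),spray=(166,302,.19)).items():
    print(n,onz(T,p[0]/1.5,p[1]/1.5,p[2]).round(3))
cr=cv2.resize(it[165:285,165:365],(800,480),interpolation=cv2.INTER_CUBIC); cv2.imwrite("pics/crop1.png",cr)
E
```

```text
orange top [337.26666667 221.33333333] [334 219   8   6  15] [ 0.51565457 -0.24602025  0.116     ]
orange scene [152.69655172 233.93793103] [147 226  11  18 145] axis mid [ 0.50892529 -0.24587415  0.096     ] [ 0.5157465  -0.24905157  0.10230939]
blue [210.73776908 190.97455969] [189 166  45  51 511]
((209.9764862060547, 192.19412231445312), (12.798896789550781, 60.63206481933594), 40.60129928588867) [array([0.5557, 0.2379, 0.068 ]), array([0.7054, 0.1091, 0.068 ]), array([0.6775, 0.0774, 0.068 ]), array([0.5284, 0.206 , 0.068 ])]
yellow [273.68359375 218.1640625 ] [253 209  34  18 256]
fork [(array([  5,   2,  18,  22, 317], dtype=int32), array([241.2681388 , 217.54574132]), array([0.5325, 0.0558, 0.082 ]))]
grip [ 0.525 -0.065  0.134]
handle [0.629 0.142 0.113]
hinge [0.559 0.21  0.068]
eye [0.673 0.103 0.068]
hole [0.537 0.056 0.082]
c1 [ 0.465 -0.111  0.012]
c2 [ 0.577 -0.124  0.012]
c3 [0.495 0.24  0.012]
c4 [0.617 0.225 0.012]
spare [ 0.427 -0.265  0.094]
jar [ 0.764 -0.156  0.045]
tin [ 0.633 -0.461  0.05 ]
spray [0.579 0.446 0.19 ]
```

View pics/crop1.png

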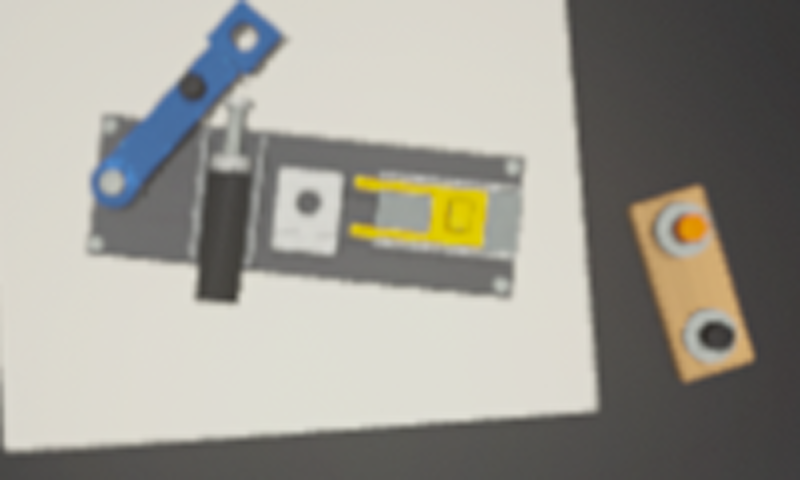

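The crop confirms the orange pin at (690,228), next to the black spare at (714,335). The fork hole is at (308,203), the hinge at (112,180), the lock grip at (458,215) and the bar handle at (193,87).

```bash
cat >> h.py <<'E'
def delta(P,yaw=None):
    """tool-axis shift (mm) to reach TCP P; turn (deg) to make tool y point at world angle yaw (mod 180)"""
    s=robot.get_state(); R=np.array(s["ee_rot"]); d=R.T@(np.array(P)-s["eef_pos"])*1000
    a=np.degrees(np.arctan2(R[1,1],R[0,1])); out=[d.round(1)]
    if yaw is not None: out.append(round(-((yaw-a+90)%180-90),2))
    print("delta",*out,"t",s["time"],"tcp",np.round(s["eef_pos"],4),"F",np.round(s["contact_force"],1),"open",s["opening"])
E
python3 - <<'E'
from h import *
T=cal("top")
p={n:onz(T,165+a/4-.4,165+b/4-.4,z) for n,(a,b,z) in dict(hole=(308,203,.082),hinge=(112,180,.068),grip=(458,215,.134),handle=(193,87,.113),eye=(245,38,.068)).items()}
for n in p: print(n,p[n].round(4))
print(np.linalg.norm((p["hinge"]-p["hole"])[:2]),np.linalg.norm((p["grip"]-p["hole"])[:2]),np.linalg.norm((p["hinge"]-p["handle"])[:2]))
v=p["hinge"]-p["grip"]; print("yaw of y",np.degrees(np.arctan2(v[1],v[0])))
s=robot.get_state();R=np.array(s["ee_rot"]);c,E,f=cal("wrist"); o=-E[:3,:3].T@E[:3,3]
print("cam in tool",R.T@(o-s["eef_pos"]),"cam look",R.T@-E[2,:3],f,c["k1"],s["q"])
delta([.60,.06,.30],21.4)
E
```

```text
hole [0.5395 0.0547 0.082 ]
hinge [0.5602 0.2143 0.068 ]
grip [ 0.5265 -0.0626  0.134 ]
handle [0.6301 0.1436 0.113 ]
eye [0.6753 0.1058 0.068 ]
0.1609491299513583 0.11803620660165134 0.09943363596006115
yaw of y 83.05980640403534
cam in tool [ 7.39189802e-02 -1.02564077e-04 -1.41544854e-01] cam look [-2.86182341e-01  3.26156112e-04  9.58175120e-01] 324.521628143244 -0.07888615399954686 [-79.1914861   27.37024531   1.28043033  89.17043996  -0.65845249
  63.55738348  -4.76079439]
delta [-556.2 -441.8  -68.8] 51.6 t 0.1 tcp [0.1972 0.645  0.2304] F [-0.2 -0.2  0.1] open 1.0014461234834438
```

Request:
carry_out --commands '[{"linear": [0, 0, -35], "turn": 0, "fingers": 1}, {"linear": [0, 0, -34], "turn": 0, "fingers": 1}, {"linear": [-29, -23, 0], "turn": 0, "fingers": 1}, {"linear": [-29, -23, 0], "turn": 0, "fingers": 1}, {"linear": [-29, -23, 0], "turn": 0, "fingers": 1}, {"linear": [-29, -23, 0], "turn": 0, "fingers": 1}, {"linear": [-29, -23, 0], "turn": 0, "fingers": 1}, {"linear": [-29, -23, 0], "turn": 0, "fingers": 1}, {"linear": [-29, -23, 0], "turn": 0, "fingers": 1}, {"linear": [-29, -23, 0], "turn": 0, "fingers": 1}, {"linear": [-29, -23, 0], "turn": 0, "fingers": 1}, {"linear": [-29, -23, 0], "turn": 0, "fingers": 1}]'

```text
time: 1.1
eef_pos: [0.408, 0.3389, 0.3001]
ee_rot: [[-0.956, 0.292, -0.0], [0.292, 0.956, -0.0], [0.0, -0.0, -1.0]]
contact_force: [-0.4, 0.9, -0.3]
opening: 1.001
gripper_force: 0.0
```

Request:
carry_out --commands '[{"linear": [-29, -23, 0], "turn": 0, "fingers": 1}, {"linear": [-29, -23, 0], "turn": 0, "fingers": 1}, {"linear": [-29, -23, 0], "turn": 0, "fingers": 1}, {"linear": [-29, -23, 0], "turn": 0, "fingers": 1}, {"linear": [-29, -23, 0], "turn": 0, "fingers": 1}, {"linear": [0, 0, 0], "turn": 7, "fingers": 1}, {"linear": [0, 0, 0], "turn": 7, "fingers": 1}, {"linear": [0, 0, 0], "turn": 7, "fingers": 1}, {"linear": [0, 0, 0], "turn": 7, "fingers": 1}, {"linear": [0, 0, 0], "turn": 7, "fingers": 1}, {"linear": [0, 0, 0], "turn": 7, "fingers": 1}, {"linear": [0, 0, 0], "turn": 7, "fingers": 1}]'

```text
time: 2.1
eef_pos: [0.5122, 0.1882, 0.2999]
ee_rot: [[-0.401, 0.916, -0.001], [0.916, 0.401, -0.0], [-0.0, -0.001, -1.0]]
contact_force: [-0.2, 0.2, 0.1]
opening: 1.002
gripper_force: 0.0
```

Run:
```python
from h import *
import pickle
c=cal("wrist"); im=robot.grab_frame("wrist"); pickle.dump(c,open("w1.pkl","wb")); cv2.imwrite("pics/w1.png",im); cv2.imwrite("pics/w1v.png",cv2.resize(im,(768,576)))
delta([.63,.143,.12],21.4)
```

```text
delta [-88.1  90.6 179.8] 1.84 t 2.15 tcp [0.5121 0.1883 0.2999] F [ 0.2 -0.2 -0.9] open 0.9995923859343228
```

View pics/w1v.png

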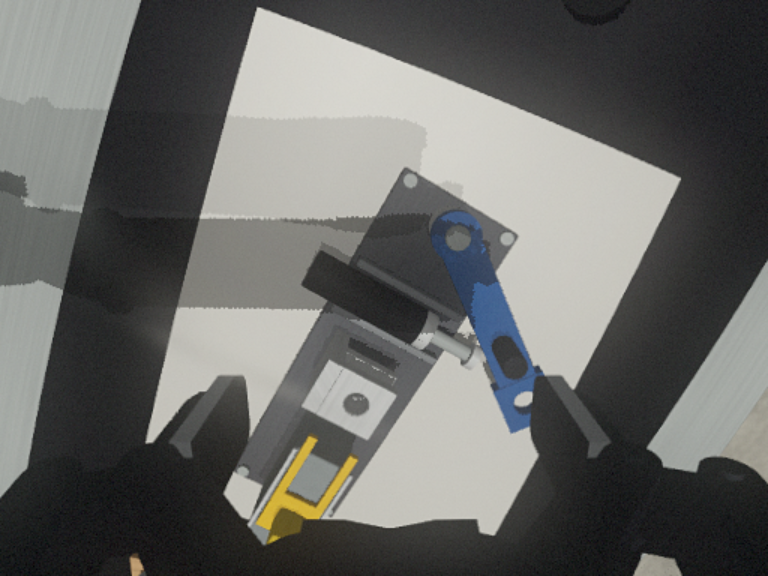

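The wrist view shows the fork hole at (357,404), the hinge at (458,237), and the bar handle's top near (514,366) with its base near (505,345).

Run:
```python
from h import *
import pickle
W=pickle.load(open("w1.pkl","rb"))
im=cv2.imread("pics/w1.png"); g=cv2.cvtColor(im,cv2.COLOR_BGR2GRAY)
# dark hole in the fork
def dark(box,t):
    x0,y0,x1,y1=box; m=cv2.inRange(g[y0:y1,x0:x1],0,t); n,_,s,c=cv2.connectedComponentsWithStats(m); i=1+np.argmax(s[1:,4]); return c[i]+[x0,y0],s[i]
h,s=dark((226,258,252,282),110); print("hole",h,s)
P=dict(hole=onz(W,*h,.082),hinge=onz(W,458/1.5,237/1.5,.068),handle=onz(W,514/1.5,366/1.5,.113),hbase=onz(W,504/1.5,343/1.5,.068),eye=onz(W,523/1.5,400/1.5,.068))
for n in P: print(n,P[n].round(4))
v=(P["hinge"]-P["hole"])[:2]; print(np.linalg.norm(v),np.degrees(np.arctan2(v[1],v[0])))
v=(P["eye"]-P["hinge"])[:2]; print(np.linalg.norm(v),np.degrees(np.arctan2(v[1],v[0])))
v=(P["handle"]-P["hinge"])[:2]; print(np.linalg.norm(v))
cv2.imwrite("pics/w1c.png",cv2.resize(im[215:300,185:285],(800,680))[:600])
```

```text
hole [237.07317073 269.08536585] [  3   4  17  15 164]
hole [0.5376 0.058  0.082 ]
hinge [0.557  0.2161 0.068 ]
handle [0.6285 0.1509 0.113 ]
hbase [0.631  0.1518 0.068 ]
eye [0.6712 0.1112 0.068 ]
0.15935374544136297 83.0002432397379
0.1551108396355283 -42.591132763047625
0.09680839054692478
```

Request:
carry_out --commands '[{"linear": [-21.2, 23.4, 0], "turn": 0, "fingers": 1}, {"linear": [-21.2, 23.4, 0], "turn": 0, "fingers": 1}, {"linear": [-21.2, 23.4, 0], "turn": 0, "fingers": 1}, {"linear": [-21.2, 23.4, 0], "turn": 0, "fingers": 1}, {"linear": [0, 0, 36], "turn": 0, "fingers": 1}, {"linear": [0, 0, 36], "turn": 0, "fingers": 1}, {"linear": [0, 0, 36], "turn": 0, "fingers": 1}, {"linear": [0, 0, 36], "turn": 0, "fingers": 1}, {"linear": [0, 0, 36], "turn": 0, "fingers": 1}, {"linear": [0, 0, 36], "turn": 0, "fingers": 1}, {"linear": [0, 0, 6], "turn": 0, "fingers": 0.3}, {"linear": [0, 0, 0], "turn": 0, "fingers": -0.25}]' --force 20

```text
time: 3.15
eef_pos: [0.6304, 0.1485, 0.0757]
ee_rot: [[-0.408, 0.913, -0.006], [0.913, 0.408, -0.002], [0.001, -0.006, -1.0]]
contact_force: [1.5, -0.3, 0.7]
opening: 0.748
gripper_force: 0.0
```

Request:
carry_out --commands '[{"linear": [0, 0, 0], "turn": 0, "fingers": -0.25}, {"linear": [0, 0, 0], "turn": 0, "fingers": -0.25}, {"linear": [0, 0, 0], "turn": 0, "fingers": -0.25}, {"linear": [0, 0, 0], "turn": 0, "fingers": -0.25}]'

```text
time: 3.48
eef_pos: [0.6337, 0.1493, 0.0804]
ee_rot: [[-0.407, 0.913, 0.003], [0.913, 0.407, 0.001], [-0.0, 0.003, -1.0]]
contact_force: [0.3, 0.5, -0.1]
opening: 0.375
gripper_force: 0.0
```

Run:
```python
from h import *
im=robot.grab_frame("wrist"); cv2.imwrite("pics/w2.png",im)
H=np.array([.5585,.2155]); 
for q in (54.4,45,36,27,18,9,0,-2):
    a=np.radians(-97+q); print(q); delta([*(H+.1*np.array([np.cos(a),np.sin(a)])),.078])
```

```text
54.4
delta [-0.8 -1.8  2. ] t 3.5333 tcp [0.6334 0.1493 0.08  ] F [-0.4 -0.8  0.7] open 0.3729149045562828
45
delta [ -6.1 -17.3   2. ] t 3.5333 tcp [0.6334 0.1493 0.08  ] F [-0.4 -0.8  0.7] open 0.3729149045562828
36
delta [ -8.6 -32.8   1.9] t 3.5333 tcp [0.6334 0.1493 0.08  ] F [-0.4 -0.8  0.7] open 0.3729149045562828
27
delta [ -8.8 -48.5   1.9] t 3.5333 tcp [0.6334 0.1493 0.08  ] F [-0.4 -0.8  0.7] open 0.3729149045562828
18
delta [ -6.5 -64.    1.8] t 3.5333 tcp [0.6334 0.1493 0.08  ] F [-0.4 -0.8  0.7] open 0.3729149045562828
9
delta [ -1.7 -79.    1.8] t 3.5333 tcp [0.6334 0.1493 0.08  ] F [-0.4 -0.8  0.7] open 0.3729149045562828
0
delta [  5.3 -93.    1.8] t 3.5333 tcp [0.6334 0.1493 0.08  ] F [-0.4 -0.8  0.7] open 0.3729149045562828
-2
delta [  7.1 -96.    1.8] t 3.5333 tcp [0.6334 0.1493 0.08  ] F [-0.4 -0.8  0.7] open 0.3729149045562828
```

View pics/w2.png

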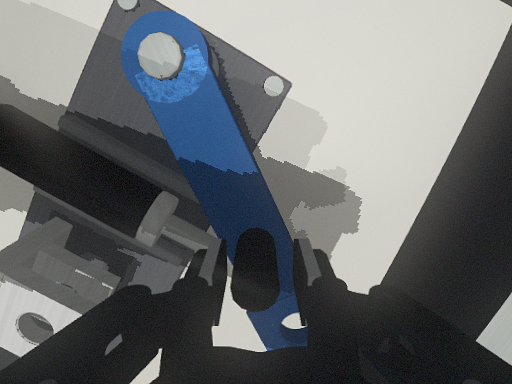

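The handle sits between the fingers at (255,270), with the bar beneath it. Next is the swing.

Request:
carry_out --commands '[{"linear": [-2.2, -8, 0], "turn": 0, "fingers": -0.25}, {"linear": [-2.2, -8, 0], "turn": 0, "fingers": -0.25}, {"linear": [-2.2, -8, 0], "turn": 0, "fingers": -0.25}, {"linear": [-2, -8, 0], "turn": 0, "fingers": -0.25}, {"linear": [0, -8, 0], "turn": 0, "fingers": -0.25}, {"linear": [0, -8, 0], "turn": 0, "fingers": -0.25}, {"linear": [0.5, -8, 0], "turn": 0, "fingers": -0.25}, {"linear": [1, -8, 0], "turn": 0, "fingers": -0.25}, {"linear": [2, -8, 0], "turn": 0, "fingers": -0.25}, {"linear": [2.5, -8, 0], "turn": 0, "fingers": -0.25}, {"linear": [3.5, -8, 0], "turn": 0, "fingers": -0.25}, {"linear": [4, -6, 0], "turn": 0, "fingers": -0.25}]'

```text
time: 4.53
eef_pos: [0.5432, 0.1151, 0.0781]
ee_rot: [[-0.407, 0.914, -0.001], [0.914, 0.407, -0.0], [0.0, -0.001, -1.0]]
contact_force: [3.2, -0.1, -0.2]
opening: 0.376
gripper_force: 0.9
```

Request:
carry_out --commands '[{"linear": [0, -2, 0], "turn": 0, "fingers": -0.25}, {"linear": [0, -2, 0], "turn": 0, "fingers": -0.25}, {"linear": [0, 0, 0], "turn": 0, "fingers": -0.25}]'

```text
time: 4.78
eef_pos: [0.5403, 0.1141, 0.0782]
ee_rot: [[-0.408, 0.913, -0.001], [0.913, 0.408, 0.0], [0.001, -0.001, -1.0]]
contact_force: [-0.5, -0.1, 0.6]
opening: 0.372
gripper_force: 0.0
```

Request:
carry_out --commands '[{"linear": [0, -2, 0], "turn": 0, "fingers": -0.25}, {"linear": [0, -2, 0], "turn": 0, "fingers": -0.25}, {"linear": [0, 0, 0], "turn": 0, "fingers": -0.25}]'

```text
time: 5.03
eef_pos: [0.5402, 0.1136, 0.0788]
ee_rot: [[-0.407, 0.913, 0.006], [0.913, 0.407, 0.002], [-0.001, 0.006, -1.0]]
contact_force: [8.5, 4.1, -6.0]
opening: 0.38
gripper_force: 4.8
```

Request:
carry_out --commands '[{"linear": [0, -2, 0], "turn": 0, "fingers": -0.25}, {"linear": [0, -1, 0], "turn": 0, "fingers": -0.25}, {"linear": [0, 0, 0], "turn": 0, "fingers": -0.25}]'

```text
time: 5.28
eef_pos: [0.5401, 0.1136, 0.0793]
ee_rot: [[-0.408, 0.913, 0.011], [0.913, 0.408, 0.003], [-0.002, 0.011, -1.0]]
contact_force: [14.7, 7.5, -11.8]
opening: 0.372
gripper_force: 8.5
```

The bar is against its stop, with force building up. I'll back off, rise, turn, and look at the fork.

Request:
carry_out --commands '[{"linear": [0, 6, 0], "turn": 0, "fingers": 0}, {"linear": [0, 7, 0], "turn": 0, "fingers": 0}, {"linear": [0, 0, 0], "turn": 0, "fingers": 0.3}, {"linear": [0, 0, -30], "turn": 0, "fingers": 0.3}, {"linear": [0, 0, -35], "turn": 0, "fingers": 0.3}, {"linear": [0, 0, -35], "turn": 5, "fingers": 0.3}, {"linear": [0, 0, -35], "turn": 6, "fingers": 0.3}, {"linear": [0, 0, -35], "turn": 7, "fingers": 0.3}, {"linear": [0, 0, 0], "turn": 7, "fingers": 0.3}, {"linear": [0, 0, 0], "turn": 6, "fingers": 0.3}, {"linear": [0, 0, 0], "turn": 0, "fingers": 1}, {"linear": [0, 0, 0], "turn": 0, "fingers": 1}]'

```text
time: 6.28
eef_pos: [0.5458, 0.1157, 0.2479]
ee_rot: [[0.119, 0.993, -0.001], [0.993, -0.119, -0.001], [-0.001, -0.001, -1.0]]
contact_force: [0.7, 0.3, 0.2]
opening: 0.909
gripper_force: 0.0
```

Run:
```python
from h import *
import pickle
c=cal("wrist"); im=robot.grab_frame("wrist"); pickle.dump(c,open("w3.pkl","wb")); cv2.imwrite("pics/w3.png",im); cv2.imwrite("pics/w3v.png",cv2.resize(im,(768,576)))
print([np.round(proj(c,p),1) for p in ([.538,.057,.082],[.558,.2155,.068],[.5157,-.248,.118])])
delta([.5157,-.248,.25],-7)
```

```text
[array([260. , 233.2]), array([261.2,  69. ]), array([271. , 465.3])]
delta [-364.8   13.3   -2. ] 0.18 t 6.3333 tcp [0.5458 0.1158 0.2477] F [ 0.2  0.  -0.2] open 0.9780385449605604
```

View pics/w3v.png

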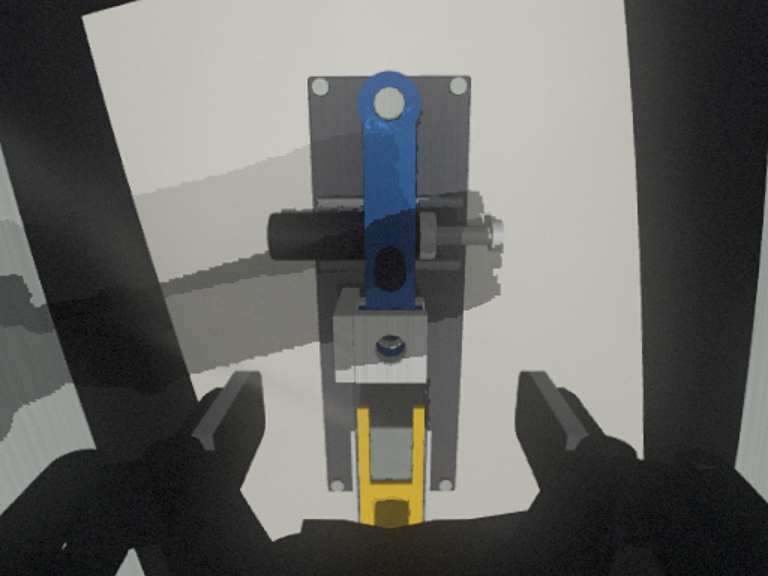

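The view shows the bar closed in line with the cradle, its eye under the fork hole at (391,346), the damper still in place, and the lock drawn back at (391,505).

Request:
carry_out --commands '[{"linear": [-30, 0, 0], "turn": 0, "fingers": 1}, {"linear": [-30, 0, 0], "turn": 0, "fingers": 1}, {"linear": [-30, 0, 0], "turn": 0, "fingers": 1}, {"linear": [-30, 0, 0], "turn": 0, "fingers": 1}, {"linear": [-30, 0, 0], "turn": 0, "fingers": 1}, {"linear": [-30, 0, 0], "turn": 0, "fingers": 1}, {"linear": [-30, 0, 0], "turn": 0, "fingers": 1}, {"linear": [-30, 0, 0], "turn": 0, "fingers": 1}, {"linear": [-30, 0, 0], "turn": 0, "fingers": 1}, {"linear": [-35, 13, 0], "turn": 0, "fingers": 1}, {"linear": [0, 0, 0], "turn": 0, "fingers": 0.4}, {"linear": [0, 0, 0], "turn": 0, "fingers": 0.4}]'

```text
time: 7.33
eef_pos: [0.5213, -0.1909, 0.2478]
ee_rot: [[0.125, 0.992, -0.001], [0.992, -0.125, -0.001], [-0.001, -0.001, -1.0]]
contact_force: [0.7, 0.3, -0.5]
opening: 0.749
gripper_force: 0.0
```

Run:
```python
from m import *
import pickle
W=pickle.load(open("w3.pkl","rb")); g=cv2.cvtColor(cv2.imread("pics/w3.png"),cv2.COLOR_BGR2GRAY)
m=cv2.inRange(g[220:244,246:276],0,105); n,_,s,c=cv2.connectedComponentsWithStats(m); i=1+np.argmax(s[1:,4])
bb=s[i]; h=np.array([246+bb[0]+(bb[2]-1)/2,220+bb[1]+(bb[3]-1)/2]); print("hole",c[i]+[246,220],h,bb,onz(W,*h,.082).round(4))
print("hole dia px expected",[np.round(proj(W,[.538+a,.057+b,.082]),1) for a,b in((.0106,0),(-.0106,0),(0,.0106),(0,-.0106))])
cw=cal("wrist"); im=robot.grab_frame("wrist"); pickle.dump(cw,open("w4.pkl","wb")); cv2.imwrite("pics/w4.png",im); cv2.imwrite("pics/w4v.png",cv2.resize(im,(768,576)))
o,st,mm=cent(im,(4,130,40),(18,255,255)); print("orange",o,st,onz(cw,*o,.11).round(4))
delta([.5157,-.248,.25],-7)
```

```text
hole [259.87423313 232.32822086] [260. 232.] [  3   3  23  19 326] [0.5381 0.0583 0.082 ]
hole dia px expected [array([270.3, 232.1]), array([249.8, 234.3]), array([258.8, 223.6]), array([261.2, 242.6])]
orange [258.98902439 236.84512195] [246 217  26  40 820] [ 0.5132 -0.2413  0.11  ]
delta [-59.4   1.4  -2.4] -0.02 t 7.3833 tcp [ 0.5216 -0.1888  0.2476] F [-1.   0.4 -0.1] open 0.703905922792838
```

View pics/w4v.png

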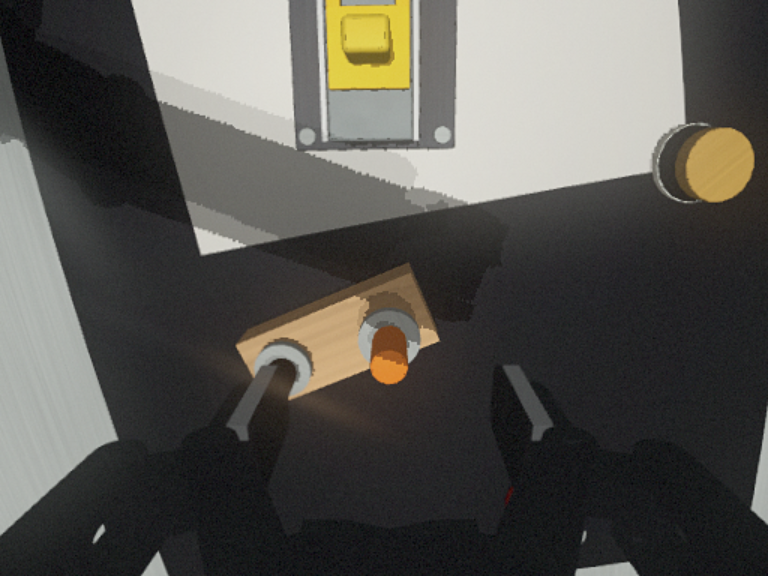

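The wrist view shows the orange handle's top at (388,366), the spare to its left at (285,365), and the jar well away at (712,165). The fingers will clear the spare.

Run:
```python
from h import *
import pickle
W=pickle.load(open("w4.pkl","rb"))
P=onz(W,258.7,244.3,.118); print(P, onz(W,258.5,222,.05))
print("check w/h", [np.round(proj(W,P+np.array(d)),1) for d in ([0.012,0,0],[-.012,0,0],[0,.012,0],[0,-.012,0])])
delta([P[0],P[1],.082],-7)
```

```text
[ 0.51249278 -0.24508548  0.118     ] [ 0.51143515 -0.24969187  0.05      ]
check w/h [array([271.7, 242.8]), array([245.7, 245.8]), array([257. , 232.3]), array([260.3, 256. ])]
delta [-56.9  -1.9 165.7] -0.02 t 7.3833 tcp [ 0.5216 -0.1888  0.2476] F [-1.   0.4 -0.1] open 0.703905922792838
```

Request:
carry_out --commands '[{"linear": [-29, -0.5, 0], "turn": 0, "fingers": 0.4}, {"linear": [-29, -0.5, 0], "turn": 0, "fingers": 0.4}, {"linear": [0, 0, 30], "turn": 0, "fingers": 0.4}, {"linear": [0, 0, 30], "turn": 0, "fingers": 0.4}, {"linear": [0, 0, 30], "turn": 0, "fingers": 0.4}, {"linear": [0, 0, 30], "turn": 0, "fingers": 0.4}, {"linear": [0, 0, 25], "turn": 0, "fingers": 0.4}, {"linear": [0, 0, 20], "turn": 0, "fingers": 0.4}, {"linear": [0, 0, 0], "turn": 0, "fingers": 0}, {"linear": [0, 0, 0], "turn": 0, "fingers": -0.3}, {"linear": [0, 0, 0], "turn": 0, "fingers": -0.6}, {"linear": [0, 0, 0], "turn": 0, "fingers": -0.8}]' --force 60

```text
time: 8.38
eef_pos: [0.515, -0.2455, 0.0847]
ee_rot: [[0.121, 0.993, 0.002], [0.993, -0.121, -0.0], [0.0, 0.002, -1.0]]
contact_force: [-0.4, -0.7, -2.3]
opening: 0.263
gripper_force: 58.7
```

Request:
carry_out --commands '[{"linear": [0, 0, 0], "turn": 0, "fingers": -1}, {"linear": [0, 0, 0], "turn": 0, "fingers": -1}, {"linear": [0, 0, 0], "turn": 0, "fingers": -1}, {"linear": [0, 0, 0], "turn": 0, "fingers": -1}]' --force 60

```text
time: 8.72
eef_pos: [0.5148, -0.2459, 0.0844]
ee_rot: [[0.122, 0.993, 0.002], [0.993, -0.122, 0.0], [0.0, 0.002, -1.0]]
contact_force: [-2.0, 0.8, 6.6]
opening: 0.265
gripper_force: 59.2
```

Request:
carry_out --commands '[{"linear": [0, 0, -10], "turn": 0, "fingers": -1}, {"linear": [0, 0, -15], "turn": 0, "fingers": -1}, {"linear": [0, 0, -25], "turn": 0, "fingers": -1}, {"linear": [0, 0, -35], "turn": 0, "fingers": -1}, {"linear": [0, 0, -35], "turn": 0, "fingers": -1}, {"linear": [0, 0, -30], "turn": 0, "fingers": -1}, {"linear": [20, 0, 0], "turn": 0, "fingers": -1}, {"linear": [30, 0, 0], "turn": 0, "fingers": -1}, {"linear": [30, 0, 0], "turn": 0, "fingers": -1}, {"linear": [30, 0, 0], "turn": 0, "fingers": -1}, {"linear": [30, 0, 0], "turn": 0, "fingers": -1}, {"linear": [30, 0, 0], "turn": 0, "fingers": -1}]'

```text
time: 9.72
eef_pos: [0.5343, -0.0759, 0.2337]
ee_rot: [[0.123, 0.992, -0.0], [0.992, -0.123, 0.0], [0.0, -0.0, -1.0]]
contact_force: [0.3, 0.3, -2.0]
opening: 0.262
gripper_force: 59.5
```

Request:
carry_out --commands '[{"linear": [30, 0, 0], "turn": 0, "fingers": -1}, {"linear": [30, 0, 0], "turn": 0, "fingers": -1}, {"linear": [30, 0, 0], "turn": 0, "fingers": -1}, {"linear": [30, 0, 0], "turn": 0, "fingers": -1}, {"linear": [15, 0, 0], "turn": 0, "fingers": -1}, {"linear": [0, 0, 0], "turn": 0, "fingers": -1}, {"linear": [0, 0, 0], "turn": 0, "fingers": -1}, {"linear": [0, 0, 0], "turn": 0, "fingers": -1}]'

```text
time: 10.38
eef_pos: [0.5509, 0.0556, 0.2335]
ee_rot: [[0.123, 0.992, -0.0], [0.992, -0.123, -0.001], [-0.001, -0.0, -1.0]]
contact_force: [-0.1, -0.3, -2.4]
opening: 0.265
gripper_force: 59.5
```

Run:
```python
from h import *
import pickle
c=cal("wrist"); im=robot.grab_frame("wrist"); pickle.dump(c,open("w5.pkl","wb")); cv2.imwrite("pics/w5.png",im); cv2.imwrite("pics/w5v.png",cv2.resize(im,(768,576)))
cs=cal("scene"); i2=robot.grab_frame("scene"); cv2.imwrite("pics/s5.png",i2)
s=robot.get_state(); R=np.array(s["ee_rot"]); 
for z,r in((.010,22),(.018,22),(.018,10),(.078,10)):
    print(z,[np.round(np.array(proj(c,s["eef_pos"]+R@np.array([a*r/1000,b*r/1000,z]))),1) for a,b in((0,0),(1,0),(0,1),(0,-1))])
delta([.5381,.0583,.235],-7)
```

```text
0.01 [array([261.9, 248. ]), array([262.1, 207.4]), array([304.7, 248. ]), array([219.1, 247.9])]
0.018 [array([261.8, 241.4]), array([262. , 202.4]), array([302.8, 241.4]), array([220.9, 241.3])]
0.018 [array([261.8, 241.4]), array([261.9, 224.1]), array([280.5, 241.4]), array([243.2, 241.4])]
0.078 [array([261.3, 206. ]), array([261.3, 192.5]), array([275.3, 206. ]), array([247.3, 205.9])]
delta [  1.4 -13.2  -1.5] -0.15 t 10.4833 tcp [0.5511 0.0552 0.2335] F [-0.1 -0.  -3.1] open 0.26824153743671786
```

View pics/w5v.png

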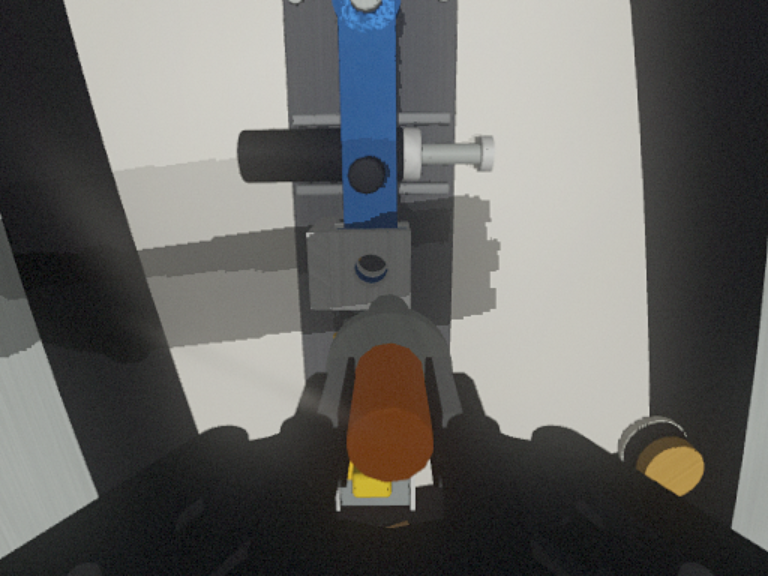

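The pin hangs upright. Its collar spans about (328–450, near 385), its nose tip shows at (389,296), and the fork hole is at (371,268).

Run:
```python
from h import *
import pickle
W=pickle.load(open("w5.pkl","rb")); im=cv2.imread("pics/w5.png"); g=cv2.GaussianBlur(cv2.cvtColor(im,cv2.COLOR_BGR2GRAY),(3,3),0).astype(int)
print("cols r215",g[215,205:320:1].tolist())
print("nose rows c259",g[188:212,259].tolist()); print("nose row r200",g[200,240:282].tolist())
print("hole row178",g[178,228:268].tolist()); print("hole col247",g[165:195,247].tolist())
cv2.imwrite("pics/w5c.png",cv2.resize(im[155:255,195:325],(780,600),interpolation=cv2.INTER_CUBIC))
```

```text
cols r215 [65, 64, 64, 64, 62, 61, 62, 63, 63, 63, 61, 60, 61, 61, 61, 61, 59, 55, 52, 49, 49, 50, 50, 54, 63, 68, 72, 74, 72, 72, 75, 77, 78, 79, 80, 78, 77, 76, 76, 77, 77, 78, 78, 77, 77, 78, 78, 77, 77, 77, 78, 78, 78, 78, 79, 79, 79, 79, 79, 79, 80, 81, 80, 80, 78, 76, 76, 76, 77, 78, 79, 79, 80, 81, 82, 82, 81, 80, 78, 74, 72, 74, 73, 69, 66, 64, 63, 63, 64, 66, 66, 66, 65, 64, 80, 132, 184, 199, 197, 197, 197, 197, 197, 197, 197, 197, 197, 197, 196, 196, 196, 196, 196, 197, 197]
nose rows c259 [91, 91, 91, 90, 90, 89, 89, 86, 78, 72, 70, 71, 71, 70, 71, 72, 72, 70, 71, 72, 74, 77, 80, 80]
nose row r200 [91, 91, 92, 91, 88, 89, 91, 89, 85, 79, 73, 70, 70, 69, 70, 69, 69, 69, 71, 71, 70, 69, 68, 70, 71, 71, 71, 72, 80, 100, 118, 123, 119, 99, 70, 57, 57, 59, 60, 59, 60, 60]
hole row178 [91, 91, 92, 91, 91, 92, 92, 85, 66, 54, 66, 80, 79, 67, 52, 43, 41, 43, 44, 44, 43, 45, 47, 47, 45, 45, 49, 62, 75, 81, 85, 89, 91, 92, 92, 92, 92, 93, 93, 93]
hole col247 [91, 91, 93, 90, 74, 52, 42, 43, 45, 45, 45, 43, 43, 44, 45, 54, 73, 84, 84, 72, 49, 39, 44, 59, 76, 83, 85, 88, 90, 90]
```

View pics/w5c.png

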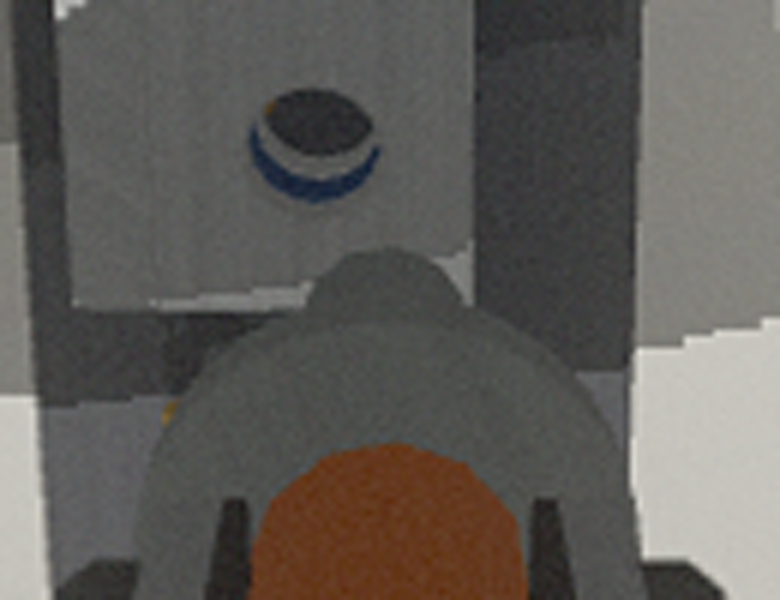

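The crop shows the hole centred near (247,179) in full-picture pixels, the nose apex near (259,196), the collar's front apex near row 206–208, and the orange handle's front base at row 228.8.

Run:
```python
from h import *
import pickle
from scipy.optimize import least_squares
W=pickle.load(open("w5.pkl","rb")); im=cv2.imread("pics/w5.png"); s=robot.get_state(); R=np.array(s["ee_rot"]); t=np.array(s["eef_pos"])
hs=cv2.cvtColor(im,cv2.COLOR_BGR2HSV); m=cv2.inRange(hs,(3,130,40),(18,255,255)); n,l,st,c=cv2.connectedComponentsWithStats(m); i=1+np.argmax(st[1:,4]); print("orange",st[i])
ys,xs=np.where(l==i); 
top=[(x,ys[xs==x].min()-.5) for x in range(249,270,2)]; bot=[(x,ys[xs==x].max()+.5) for x in range(246,274,2)]
def fit(pts,z,r,lo,hi):   # offsets (tool x,y mm) of a circle of radius r at tool z
    U=[]
    for p in pts:
        o,d=ray(W,*p); o=R.T@(o-t); d=R.T@d; q=o+d*(z-o[2])/d[2]; U.append(q[:2]*1000)
    U=np.array(U); f=least_squares(lambda c:np.hypot(*(U-c).T)-r,[0,0],loss="soft_l1"); return f.x.round(2),np.abs(f.fun).mean().round(2)
C=lambda L:[(195+a/6-.4,155+b/6-.4) for a,b in L]
print("handle base",fit(top,.010,12,0,0)); print("handle top",fit(bot,-.034,12,0,0))
print("collar",fit(C([(135,520),(150,460),(180,408),(215,370),(255,340),(290,323),(480,318),(550,350),(590,385),(620,430),(635,480)]),.018,22,0,0))
for z in(.072,.078): print("nose",fit(C([(310,300),(325,275),(350,256),(390,246),(425,256),(450,280),(463,303)]),z,10,0,0))
h=C([(314,145.5)])[0]; print("hole",h,onz(W,*h,.082).round(4)); 
delta([.5381,.0583,.235])
```

```text
orange [ 231  229   58   92 4282]
handle base (array([-1.37, -1.32]), np.float64(0.18))
handle top (array([ 1.68, -1.24]), np.float64(0.15))
collar (array([-1.14, -1.07]), np.float64(0.34))
nose (array([-0.87, -1.68]), np.float64(0.28))
nose (array([-2.59, -1.68]), np.float64(0.21))
hole (246.93333333333334, 178.85) [0.5384 0.0587 0.082 ]
delta [  1.4 -13.2  -1.5] t 10.4833 tcp [0.5511 0.0552 0.2335] F [-0.1 -0.  -3.1] open 0.26824153743671786
```

Request:
carry_out --commands '[{"linear": [3.2, -11.7, 0], "turn": 0, "fingers": -1}, {"linear": [0, 0, 20], "turn": 0, "fingers": -1}, {"linear": [0, 0, 20], "turn": 0, "fingers": -1}, {"linear": [0, 0, 15], "turn": 0, "fingers": -1}, {"linear": [0, 0, 10], "turn": 0, "fingers": -1}, {"linear": [0, 0, 5], "turn": 0, "fingers": -1}, {"linear": [0, 0, 0], "turn": 0, "fingers": -1}, {"linear": [0, 0, 0], "turn": 0, "fingers": -1}]'

```text
time: 11.15
eef_pos: [0.5403, 0.0613, 0.1638]
ee_rot: [[0.123, 0.992, 0.001], [0.992, -0.123, 0.0], [0.0, 0.001, -1.0]]
contact_force: [0.7, 0.6, -1.9]
opening: 0.265
gripper_force: 59.6
```

Request:
carry_out --commands '[{"linear": [0, 0, 2], "turn": 0, "fingers": -1}, {"linear": [0, 0, 2], "turn": 0, "fingers": -1}, {"linear": [0, 0, 2], "turn": 0, "fingers": -1}, {"linear": [0, 0, 0], "turn": 0, "fingers": -1}]'

```text
time: 11.48
eef_pos: [0.5403, 0.0611, 0.1574]
ee_rot: [[0.122, 0.993, 0.001], [0.993, -0.122, -0.001], [-0.0, 0.001, -1.0]]
contact_force: [0.8, -1.0, -1.7]
opening: 0.262
gripper_force: 59.6
```

Request:
carry_out --commands '[{"linear": [0, 0, 2], "turn": 0, "fingers": -1}, {"linear": [0, 0, 2], "turn": 0, "fingers": -1}, {"linear": [0, 0, 0], "turn": 0, "fingers": -1}]'

```text
time: 11.73
eef_pos: [0.54, 0.0602, 0.1531]
ee_rot: [[0.123, 0.992, -0.0], [0.992, -0.123, -0.002], [-0.002, 0.0, -1.0]]
contact_force: [1.2, -4.6, -2.5]
opening: 0.267
gripper_force: 59.4
```

Request:
carry_out --commands '[{"linear": [0, 0, 2], "turn": 0, "fingers": -1}, {"linear": [0, 0, 2], "turn": 0, "fingers": -1}, {"linear": [0, 0, 0], "turn": 0, "fingers": -1}]'

```text
time: 11.98
eef_pos: [0.5399, 0.0601, 0.1489]
ee_rot: [[0.123, 0.992, -0.0], [0.992, -0.123, -0.002], [-0.002, -0.0, -1.0]]
contact_force: [0.4, -5.2, -2.7]
opening: 0.262
gripper_force: 59.6
```

The nose is in the hole with a small sideways force. I'll ease x by about 1 mm and keep going down.

Request:
carry_out --commands '[{"linear": [-1, 0, 2], "turn": 0, "fingers": -1}, {"linear": [0, 0, 2], "turn": 0, "fingers": -1}, {"linear": [0, 0, 2], "turn": 0, "fingers": -1}, {"linear": [0, 0, 2], "turn": 0, "fingers": -1}, {"linear": [0, 0, 0], "turn": 0, "fingers": -1}]'

```text
time: 12.4
eef_pos: [0.5398, 0.0598, 0.1408]
ee_rot: [[0.122, 0.992, -0.0], [0.992, -0.122, -0.001], [-0.001, 0.0, -1.0]]
contact_force: [0.8, -5.1, -1.9]
opening: 0.264
gripper_force: 59.6
```

Request:
carry_out --commands '[{"linear": [0, 0, 2], "turn": 0, "fingers": -1}, {"linear": [0, 0, 2], "turn": 0, "fingers": -1}, {"linear": [0, 0, 2], "turn": 0, "fingers": -1}, {"linear": [0, 0, 2], "turn": 0, "fingers": -1}, {"linear": [0, 0, 0], "turn": 0, "fingers": -1}]'

```text
time: 12.82
eef_pos: [0.5398, 0.0597, 0.1328]
ee_rot: [[0.123, 0.992, -0.0], [0.992, -0.123, -0.001], [-0.001, -0.0, -1.0]]
contact_force: [0.6, -5.6, -2.6]
opening: 0.264
gripper_force: 59.7
```

Request:
carry_out --commands '[{"linear": [-1.5, 0, 2], "turn": 0, "fingers": -1}, {"linear": [0, 0, 2], "turn": 0, "fingers": -1}, {"linear": [0, 0, 2], "turn": 0, "fingers": -1}, {"linear": [0, 0, 2], "turn": 0, "fingers": -1}, {"linear": [0, 0, 2], "turn": 0, "fingers": -1}, {"linear": [0, 0, 2], "turn": 0, "fingers": -1}, {"linear": [0, 0, 2], "turn": 0, "fingers": -1}, {"linear": [0, 0, 0], "turn": 0, "fingers": -1}]'

```text
time: 13.48
eef_pos: [0.5396, 0.0591, 0.1188]
ee_rot: [[0.122, 0.993, -0.0], [0.993, -0.122, -0.0], [-0.0, -0.0, -1.0]]
contact_force: [0.1, -3.5, -4.0]
opening: 0.268
gripper_force: 59.5
```

Request:
carry_out --commands '[{"linear": [0, 0, 2], "turn": 0, "fingers": -1}, {"linear": [0, 0, 2], "turn": 0, "fingers": -1}, {"linear": [0, 0, 2], "turn": 0, "fingers": -1}, {"linear": [0, 0, 2], "turn": 0, "fingers": -1}, {"linear": [0, 0, 0], "turn": 0, "fingers": -1}]'

```text
time: 13.9
eef_pos: [0.5396, 0.059, 0.1109]
ee_rot: [[0.122, 0.993, -0.0], [0.993, -0.122, -0.0], [-0.0, -0.0, -1.0]]
contact_force: [0.5, -4.8, -3.3]
opening: 0.264
gripper_force: 59.5
```

Request:
carry_out --commands '[{"linear": [-1, 0, 2], "turn": 0, "fingers": -1}, {"linear": [0, 0, 2], "turn": 0, "fingers": -1}, {"linear": [0, 0, 2], "turn": 0, "fingers": -1}, {"linear": [0, 0, 2], "turn": 0, "fingers": -1}, {"linear": [0, 0, 0], "turn": 0, "fingers": -1}]' --force 80

```text
time: 14.32
eef_pos: [0.54, 0.0584, 0.1036]
ee_rot: [[0.122, 0.993, 0.001], [0.993, -0.122, 0.001], [0.001, 0.001, -1.0]]
contact_force: [-1.0, -3.6, 0.5]
opening: 0.257
gripper_force: 78.6
```

Request:
carry_out --commands '[{"linear": [0, 0, 2], "turn": 0, "fingers": -1}, {"linear": [0, 0, 2], "turn": 0, "fingers": -1}, {"linear": [0, 0, 0], "turn": 0, "fingers": -1}]'

```text
time: 14.57
eef_pos: [0.54, 0.0583, 0.1004]
ee_rot: [[0.122, 0.992, 0.001], [0.992, -0.122, 0.001], [0.001, 0.0, -1.0]]
contact_force: [-4.8, -3.9, 13.7]
opening: 0.262
gripper_force: 80.6
```

Request:
carry_out --commands '[{"linear": [0, 0, 2], "turn": 0, "fingers": -1}, {"linear": [0, 0, 1], "turn": 0, "fingers": -1}, {"linear": [0, 0, 0], "turn": 0, "fingers": -1}]'

```text
time: 14.82
eef_pos: [0.5401, 0.0584, 0.1003]
ee_rot: [[0.123, 0.992, 0.0], [0.992, -0.123, 0.004], [0.004, -0.0, -1.0]]
contact_force: [-17.3, -3.5, 47.3]
opening: 0.255
gripper_force: 84.4
```

Request:
carry_out --commands '[{"linear": [0, 0, 2], "turn": 0, "fingers": -1}, {"linear": [0, 0, 1], "turn": 0, "fingers": -1}, {"linear": [0, 0, 0], "turn": 0, "fingers": -1}]'

```text
time: 15.07
eef_pos: [0.5402, 0.0584, 0.1001]
ee_rot: [[0.123, 0.992, -0.0], [0.992, -0.123, 0.006], [0.006, -0.001, -1.0]]
contact_force: [-29.5, -3.5, 80.2]
opening: 0.263
gripper_force: 88.2
```

It stopped hard at TCP z 0.100, which is the flush height. I'll unload, release, rise and look.

Request:
carry_out --commands '[{"linear": [0, 0, -3], "turn": 0, "fingers": -1}, {"linear": [0, 0, -3.3], "turn": 0, "fingers": -1}, {"linear": [0, 0, 0], "turn": 0, "fingers": -0.4}, {"linear": [0, 0, 0], "turn": 0, "fingers": 0}, {"linear": [0, 0, 0], "turn": 0, "fingers": 0.2}, {"linear": [0, 0, 0], "turn": 0, "fingers": 0.2}, {"linear": [0, 0, -15], "turn": 0, "fingers": 0.2}, {"linear": [0, 0, -30], "turn": 0, "fingers": 0.2}, {"linear": [0, 0, -35], "turn": 0, "fingers": 0.2}, {"linear": [0, 0, -35], "turn": 0, "fingers": 0.2}, {"linear": [0, 0, -35], "turn": 0, "fingers": 0.2}, {"linear": [0, 0, 0], "turn": 0, "fingers": 0.2}]'

```text
time: 16.07
eef_pos: [0.5435, 0.0584, 0.2558]
ee_rot: [[0.122, 0.992, 0.01], [0.992, -0.122, 0.003], [0.004, 0.009, -1.0]]
contact_force: [1.5, 0.2, -0.5]
opening: 0.597
gripper_force: 0.0
```

Run:
```python
from m import *
import pickle
c=cal("wrist"); im=robot.grab_frame("wrist"); pickle.dump(c,open("w6.pkl","wb")); cv2.imwrite("pics/w6.png",im)
s=cal("scene"); i2=robot.grab_frame("scene"); cv2.imwrite("pics/s6.png",i2)
cv2.imwrite("pics/both6.png",cv2.resize(np.hstack([im[60:384,120:420],cv2.resize(i2[160:260,180:320],(454,324))]),(754,324)))
for n,cc in(("w",c),("s",s)): print(n,[np.round(proj(cc,p),1) for p in([.5384,.0585,.134],[.5384,.0585,.143],[.5226,-.0705,.134])])
print(s and robot.get_state()["eef_pos"])
```

```text
w [array([253.5, 190.3]), array([253.4, 193.2]), array([254.3, 319.9])]
s [array([246.7, 174. ]), array([246.7, 171.3]), array([209.1, 191.7])]
[0.54048723 0.05869962 0.25061237]
```

View pics/both6.png

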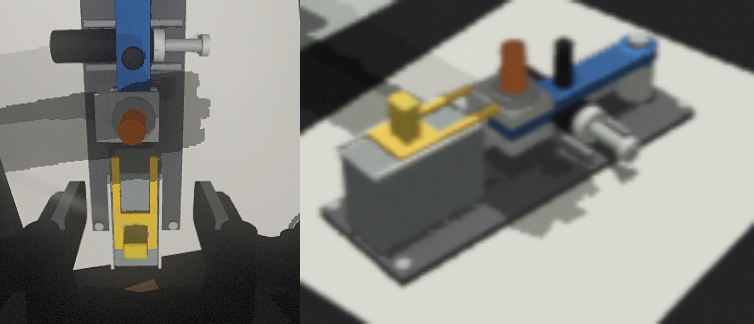

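The left half of the view shows the pin seated, its handle top at (131,125), with the lock grip's top at (135,251), the bar closed and the damper in place. The right half shows the collar flat on the fork.

Run:
```python
from m import *
import pickle
W=pickle.load(open("w6.pkl","rb"));im=cv2.imread("pics/w6.png")
m=cv2.inRange(cv2.cvtColor(im,cv2.COLOR_BGR2HSV),(20,120,150),(36,255,255)); m[:298]=0; m[325:]=0
x,y,w,h=cv2.boundingRect(m[298:325,240:275]); print(x+240,y+298,w,h)
o,st,_=cent(im,(3,130,40),(18,255,255),(235,160,275,220)); print("pin handle",o,st,"bottom edge ->",onz(W,o[0],st[1]+st[3]-11,.134).round(4))
p=onz(W,255,311,.134); print(p)
d=(p[:2]-[.5384,.0585]); print("dist",np.linalg.norm(d)); delta([p[0],p[1],.105],-7)
delta([.5235,-.063,.105],-7)
```

```text
240 298 35 21
pin handle [252.08988764 186.89637953] [238 169  28  36 801] bottom edge -> [0.5368 0.0554 0.134 ]
[ 0.52457169 -0.0603947   0.134     ]
dist 0.11969616853178683
delta [-120.4   -1.7  145.4] 0.03 t 16.1667 tcp [0.5405 0.0587 0.2506] F [-0.1  1.5 -0.4] open 0.597883503503309
delta [-123.1   -2.4  145.4] 0.03 t 16.1667 tcp [0.5405 0.0587 0.2506] F [-0.1  1.5 -0.4] open 0.597883503503309
```

Request:
carry_out --commands '[{"linear": [-30, -0.5, 0], "turn": 0, "fingers": 0.3}, {"linear": [-30, -0.5, 0], "turn": 0, "fingers": 0.3}, {"linear": [-30, -0.5, 0], "turn": 0, "fingers": 0.3}, {"linear": [-31, -0.5, 0], "turn": 0, "fingers": 0.3}, {"linear": [0, 0, 30], "turn": 0, "fingers": 0.3}, {"linear": [0, 0, 30], "turn": 0, "fingers": 0.3}, {"linear": [0, 0, 30], "turn": 0, "fingers": 0.3}, {"linear": [0, 0, 30], "turn": 0, "fingers": 0.3}, {"linear": [0, 0, 24], "turn": 0, "fingers": 0.3}, {"linear": [0, 0, 0], "turn": 0, "fingers": 0}, {"linear": [0, 0, 0], "turn": 0, "fingers": -0.3}, {"linear": [0, 0, 0], "turn": 0, "fingers": -0.6}]' --force 40

```text
time: 17.17
eef_pos: [0.5253, -0.0624, 0.1061]
ee_rot: [[0.122, 0.993, 0.004], [0.993, -0.122, -0.002], [-0.001, 0.005, -1.0]]
contact_force: [8.6, -2.4, -23.7]
opening: 0.265
gripper_force: 44.2
```

Request:
carry_out --commands '[{"linear": [0, 0, 0], "turn": 0, "fingers": -1}, {"linear": [0, 0, 0], "turn": 0, "fingers": -1}, {"linear": [0, 0, 0], "turn": 0, "fingers": -1}, {"linear": [0, 0, 0], "turn": 0, "fingers": -1}]'

```text
time: 17.5
eef_pos: [0.5252, -0.0624, 0.1061]
ee_rot: [[0.121, 0.993, 0.005], [0.993, -0.121, -0.003], [-0.002, 0.005, -1.0]]
contact_force: [11.2, -3.3, -21.5]
opening: 0.271
gripper_force: 44.1
```

Request:
carry_out --commands '[{"linear": [0, 1, 2], "turn": 0, "fingers": -1}, {"linear": [3, 0, 0], "turn": 0, "fingers": -1}, {"linear": [4, 0, 0], "turn": 0, "fingers": -1}, {"linear": [4, 0, 0], "turn": 0, "fingers": -1}, {"linear": [4, 0, 0], "turn": 0, "fingers": -1}, {"linear": [0, 0, 0], "turn": 0, "fingers": -1}]'

```text
time: 18.0
eef_pos: [0.5272, -0.0469, 0.1059]
ee_rot: [[0.121, 0.993, 0.003], [0.993, -0.121, 0.0], [0.001, 0.003, -1.0]]
contact_force: [-1.5, 1.0, 6.1]
opening: 0.271
gripper_force: 47.9
```

Request:
carry_out --commands '[{"linear": [4, 0, 0], "turn": 0, "fingers": -1}, {"linear": [4, 0, 0], "turn": 0, "fingers": -1}, {"linear": [4, 0, 0], "turn": 0, "fingers": -1}, {"linear": [4, 0, 0], "turn": 0, "fingers": -1}, {"linear": [4, 0, 0], "turn": 0, "fingers": -1}, {"linear": [0, 0, 0], "turn": 0, "fingers": -1}]'

```text
time: 18.5
eef_pos: [0.5294, -0.0268, 0.1058]
ee_rot: [[0.121, 0.993, 0.003], [0.993, -0.121, 0.001], [0.001, 0.003, -1.0]]
contact_force: [-1.1, 1.0, 10.2]
opening: 0.273
gripper_force: 48.3
```

Request:
carry_out --commands '[{"linear": [3, 0, 0], "turn": 0, "fingers": -1}, {"linear": [3, 0, 0], "turn": 0, "fingers": -1}, {"linear": [3, 0, 0], "turn": 0, "fingers": -1}, {"linear": [3, 0, 0], "turn": 0, "fingers": -1}, {"linear": [0, 0, 0], "turn": 0, "fingers": -1}]'

```text
time: 18.92
eef_pos: [0.5308, -0.0151, 0.1058]
ee_rot: [[0.122, 0.993, 0.002], [0.993, -0.122, 0.001], [0.001, 0.002, -1.0]]
contact_force: [-1.8, 0.2, 10.0]
opening: 0.273
gripper_force: 48.4
```

Request:
carry_out --commands '[{"linear": [2, 0, 0], "turn": 0, "fingers": -1}, {"linear": [2, 0, 0], "turn": 0, "fingers": -1}, {"linear": [0, 0, 0], "turn": 0, "fingers": -1}]'

```text
time: 19.17
eef_pos: [0.531, -0.013, 0.1059]
ee_rot: [[0.123, 0.992, 0.002], [0.992, -0.123, -0.001], [-0.001, 0.003, -1.0]]
contact_force: [-1.9, -5.2, 9.3]
opening: 0.269
gripper_force: 48.4
```

Request:
carry_out --commands '[{"linear": [2, 0, 0], "turn": 0, "fingers": -1}, {"linear": [1, 0, 0], "turn": 0, "fingers": -1}, {"linear": [0, 0, 0], "turn": 0, "fingers": -1}]'

```text
time: 19.42
eef_pos: [0.531, -0.0129, 0.1059]
ee_rot: [[0.125, 0.992, 0.002], [0.992, -0.125, -0.004], [-0.004, 0.003, -1.0]]
contact_force: [-4.2, -12.0, 8.3]
opening: 0.272
gripper_force: 48.4
```

Request:
carry_out --commands '[{"linear": [-4, 0, 0], "turn": 0, "fingers": -0.5}, {"linear": [0, 0, 0], "turn": 0, "fingers": 0}, {"linear": [0, 0, 0], "turn": 0, "fingers": 0.2}, {"linear": [0, 0, 0], "turn": 0, "fingers": 0.2}, {"linear": [0, 0, -15], "turn": 0, "fingers": 0.2}, {"linear": [0, 0, -30], "turn": 0, "fingers": 0.2}, {"linear": [0, 0, -35], "turn": 0, "fingers": 0.2}, {"linear": [0, 0, -35], "turn": 0, "fingers": 0.2}, {"linear": [0, 0, -35], "turn": 0, "fingers": 0.2}, {"linear": [0, 0, 0], "turn": 0, "fingers": 0.2}]'

```text
time: 20.25
eef_pos: [0.5337, -0.0124, 0.2601]
ee_rot: [[0.122, 0.992, 0.011], [0.993, -0.122, 0.002], [0.004, 0.01, -1.0]]
contact_force: [0.7, -0.8, 0.0]
opening: 0.599
gripper_force: 0.0
```

Run:
```python
from h import *
c=cal("wrist"); im=robot.grab_frame("wrist"); i2=robot.grab_frame("scene"); cv2.imwrite("pics/w7.png",im)
cv2.imwrite("pics/both7.png",np.hstack([im[60:384,120:420],cv2.resize(i2[160:260,180:320],(454,324))]))
s=robot.get_state(); print(s["time"],s["contact_force"],[np.round(np.array(proj(c,p))-[120,60],1) for p in([.5384,.0585,.134],[.5299,-.011,.134])])
```

```text
20.35 [-0.27386835 -0.45528306 -1.34475102] [array([134.3,  42.5]), array([134.7, 127.2])]
```

View pics/both7.png

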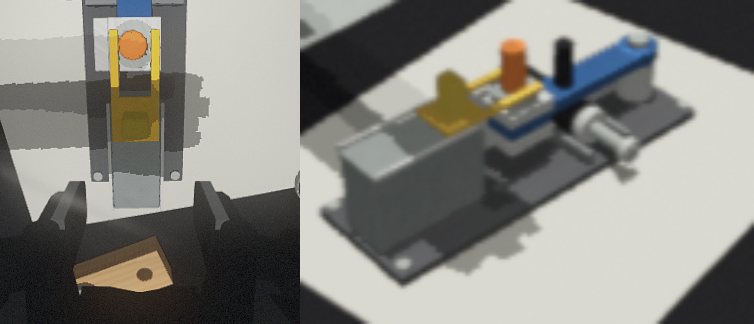

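The view shows the prongs either side of the orange handle at (132,45). The lock grip is at (135,125), where the end stop puts it (127 expected). The bar is closed, the damper is in its cradle, and the arm is clear.

```bash
python3 -c "
from cell import robot
print(robot.hand_in())"
```

```text
the job is handed in; nothing more can be done
None
```

I closed the bar, pushed the pin in flush and slid the lock to its end stop, then handed the job in at about 20 s; my last pictures and force readings agree with this, but the hand-in gave no verdict.

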